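Close and pin the sprung locator arm of a tube tacking fixture

ROBOT

A 7-joint arm with a two-finger parallel gripper is mounted at the origin on a cart in front of the work surface, level with it; the furniture and walls round the work are solid. World frame = base frame: x ahead of the robot, y to its left, z up, the work surface at z = 0. Lengths are in m, angles in rad, forces in N, time in s.
With the tool pointing down it reaches from about 0.425 to 0.925 m from the base axis. Payload 6.8 kg.
Tool frame: the origin (TCP) lies at the very end of the fingers, on their centre line; the grasp point (between the pads) lies 19 mm behind it; z points along the fingers, y is the direction in which the jaws open and shut (so a half turn about z gives the same grasp; the last joint's range is limited). The gripper opens to 85 mm and grips with 20 to 120 N. Pads are 22 mm wide; open, the fingers measure 114 mm over their backs; the gripper's body (76 mm by 85 mm) begins 54 mm behind the grasp point. The pads swing forward as they close: fully open they stand 13 mm farther back than shut.
Start: joints at [-1.451, 0.477, 0.022, 1.555, -0.011, 1.109, -0.083], TCP at [0.152, 0.658, 0.231] pointing down, gripper open.
Joint ranges: [-2.96, 2.96], [-0.34, 2.1], [-1.41, 1.46], [0.24, 2.44], [-1.37, 4.51], [0.17, 1.92], [-2.96, 2.96]. Speed limits (rad/s): [2.39, 2.39, 3.14, 3.14, 3.14, 3.14, 3.14].

INTERFACE

Orientations are given as a rotation vector (axis times angle).
In Python, from rig import ctrl gives the robot as it stands. The module is installed in compiled form; this text tells all that it offers.
- The arm moves only by the shell command python3 -m creep 'ROWS'. ROWS is a JSON object of lists of equal length, an entry for each row: "twist": the turn, a rotation vector about the tool's x, y, z in rad, a list of three; "offset": the shift along the tool's x, y, z in m, a list of three; "grip": the finger opening in m, from 0 to 0.0854. In form: {"twist": [[ax, ay, az], ...], "offset": [[tx, ty, tz], ...], "grip": [grip, ...]}. A call has exactly 10 rows; each row shifts and turns the commanded pose from where the row before left it, along the tool's axes as they then stand; what a row does not reach is not made up. A row lasts 1/8 s, in which the tool goes at most 62.5 mm and 10.7 degrees, less where a joint would pass 70% of its speed; a pose out of reach is approached as far as the arm can. A call with a gripper value outside its range is refused whole. The fingers move at their own pace and stop on an object; the grip force is fixed at half the most. Time passes only in rows, so rows that do not move let the fingers close, or fill a call up. It gives the time, the measured TCP pose, the force and the opening at its end, in the units of the state.
- ctrl.sense(): the state, without advancing time (a new reading comes with each control period).
- ctrl.get_image(name): name is "scene" or "top" or "wrist"; returns a dict with "pixels" (384x512x3 uint8, blue, green, red), "intrinsics" (3x3 intrinsics, pixels), "eye" and "orientation" of the camera in the world; the wrist camera has in their place "T_tool_cam" (4x4, takes a point from camera to tool coordinates, whose origin is the TCP and whose axes are the flange's). Camera axes: x right, y down, z forward; pixel columns grow to the right and rows downward; lengths in m; the calibration is good to about 2 mm. A picture is of the moment at which its call begins: read the wrist's pose just before it. There is no depth.
- ctrl.finish_job(): hands the job in, once; it reports no verdict.
Trained networks look in the newest picture that a camera, given by its name, has taken for a name from the list of things; names that differ only in an ending like _2 or _b are one class to them, and where a whole thing is asked for, a point or a joint stands for the part that bears it (a point fixed in the world has none). Each returns a list of dicts, best first, with "confidence" (0 to 1); they miss things now and then, are a little off and sometimes report something else, mostly with a low value. They report only what shows in the picture. A call takes as long as a camera call. They do not tell look-alikes from the thing itself.
- ctrl.trace(camera, query): "pixels" (384x512 bool, what is visible of it) and "rect" ([left, top, right, bottom] in pixels, round what is visible of it).
- ctrl.pinpoint(camera, query): "position" ([column, row] in pixels: a listed point, or the origin of a listed thing).
The state is a dict: "clock": time; "q": joint angles; "joint_velocities": joint speeds; "effort": joint torques, N m; "position": TCP position; "tool_rot": TCP orientation; "contact_force": force on the tool from outside, world axes, zero at the start; "wrist_torque": the same for the moment, N m; "width": opening from 0.0 (shut) to 1.0 (fully open).
Only numpy, scipy, OpenCV 4.12 (cv2) and the standard library are available. Lean on these libraries where they do the work, as an engineer would, in place of code of your own. Each camera call takes 0.05 s, during which the arm holds its last target. There are 200 camera calls.

TASK

The tube in the tilted tacking fixture has to be located for its tack welds. Take the orange-handled lock pin from the rack, put its nose into the eye of the blue sprung arm and use it to swing the arm shut, so that the brass plunger pushes the tube up to the end stop; then feel for the bush under the arm (its slide is set a little differently for every job), press the pin home until its collar sits on the arm and leave it there, with the tube lying in its vees. Do not force the pin: where it catches, shift it until it drops in.

Things in the scene. Friction and masses are not known exactly. Their poses are not given: they have to be found in the camera images.
- lock_pin: lock pin, 84 mm long: 12 mm steel shank 40 mm long, its last 6 mm tapering to an 8 mm nose; then a 25 mm collar 4 mm thick, then an orange fluted grip 25 mm wide, 40 mm tall. Origin: end of the nose; z along the axis, nose to grip. Starts upright in one of the rack's holes, collar on the rack (grip 54 to 94 mm above the bench). The black-gripped pins are too short (26 mm shank).
- pin_grip (a point): point on the lock pin's axis in its orange grip, 65 mm from the nose, 25 mm above the collar's underside; held here, fingertips 19 mm lower stay clear of the arm when the pin is home
- pin_rack: fixed aluminium block 164 x 42 x 50 mm with three upright 14 mm holes at x = -60, 0 and +60 mm, which hold the lock pin and two black-gripped pins in any order. Origin: centre of its underside on the bench; x along the row, z up
- fixture_plate: fixed steel plate tilted 25 deg, low edge to the robot's right. x up the slope, y level (roughly towards the robot), z out of it; origin on the underside, top face z = 20 mm. Arm pivot at x = 50, y = 0. A dark slide flush in the plate along x = -60 carries the brass-rimmed 13.4 mm bush, straight through along z, at y between -5 and 5 mm; pin home: nose at z = -5.5. All parts are below z = 75
- swing_arm (a joint): angle of the blue arm about its pivot (axis square to the plate), rad: 0 = eye over the middle setting of the bush; grows as it opens (towards plate +y). A spring holds it open at about 0.5 and pushes it open again when let go; about 4 N at the eye hold it shut. It stops at -0.1, past every setting
- locator_eye (a point): centre of the upper rim of the eye at the arm's free end: round hole 14 mm wide through the 12 mm thick arm, axis along plate z, 110 mm from the pivot, ring 32 mm outside. The arm's underside clears the plate by 2.5 mm, so this point is 14.5 mm above the plate's top face
- tube_mid (a point): middle of the axis of the loose dark steel tube, 68 mm long, 32 mm thick, lying along plate y in two vee rests (plate x = -5, y = -85 to -37 mm). At the end stop it is at plate y = -59 mm; it starts 8 to 16 mm short of that. The arm's brass plunger (8 mm travel, 2 to 3.5 N), 55 mm from the pivot, pushes its end as the arm shuts
Mind the look-alikes: they are no part of the job. What is meant by the lock_pin is not turquoise, and is the smaller of those in its own colour. Leave any red look-alike of the part that bears tube_mid alone.

How it is judged:
At the end, for the whole second after the job is handed in: Pin through eye and bush: nose within 3.5 mm of its home depth under the plate, at plate x -60 (4 mm) and y 0 (8 mm), within 0.15 rad of the plate normal, at rest; arm within 0.08 rad of shut; tube in its vees (within 5 mm) and within 2.5 mm of the end stop (z of lock_pin in the frame of fixture_plate below -0.002 m and x of lock_pin in the frame of fixture_plate between -0.064 and -0.056 m and y of lock_pin in the frame of fixture_plate between -0.008 and 0.008 m and angle between the z axis of lock_pin and the z axis of fixture_plate, either way round below 0.15 rad and value of joint swing_arm between -0.08 and 0.08 rad and y of tube_mid in the frame of fixture_plate between -0.0615 and -0.0565 m and x of tube_mid in the frame of fixture_plate between -0.01 and 0 m and z of tube_mid in the frame of fixture_plate between 0.042 and 0.052 m and linear speed of lock_pin below 0.02 m/s); the robot touches nothing.
It fails at once if the pin is forced: it presses on the fixture with more than 80 N (contact force between lock_pin and fixture above 80 N).
It also fails if it takes over 67 s, if anything falls off the work surface, if the arm or the gripper's body presses on something with over 40 N, if the wrist force passes 120 N, or if a joint passes its speed limit or range.

## Working session

There is one attempt and no reset: what is moved stays moved. The work goes in short steps, Python scripts to look and compute and a shell command to move; the robot and the scene stay as the last step left them, time stands still between calls to the robot, and variables do not carry over. Pictures are saved under pics/ and viewed, about 8 in all and at most 12, crops included, and the job is handed in when it is done.

```bash
mkdir -p pics; cat > h.py <<'E'
import numpy as np, cv2
from rig import ctrl
from scipy.spatial.transform import Rotation as R
def cam(name):
    s=ctrl.sense(); d=ctrl.get_image(name); K=np.array(d["intrinsics"])
    if name=="wrist":
        T=np.eye(4);T[:3,:3]=R.from_rotvec(s["tool_rot"]).as_matrix();T[:3,3]=s["position"]
        W=T@np.array(d["T_tool_cam"])
    else:
        W=np.eye(4);o=np.array(d["orientation"])
        W[:3,:3]=o if o.shape==(3,3) else (R.from_rotvec(o) if o.size==3 else R.from_quat(o)).as_matrix()
        W[:3,3]=d["eye"]
    return d["pixels"],K,W
def ray(K,W,p):
    v=W[:3,:3]@np.linalg.inv(K)@np.array([p[0],p[1],1.]);return W[:3,3],v/np.linalg.norm(v)
def tri(rs):
    A=sum(np.eye(3)-np.outer(v,v) for o,v in rs);b=sum((np.eye(3)-np.outer(v,v))@o for o,v in rs)
    p=np.linalg.solve(A,b);return p,[np.linalg.norm(np.cross(v,p-o)) for o,v in rs]
def proj(K,W,P):
    c=W[:3,:3].T@(np.asarray(P)-W[:3,3]);u=K@c;return u[:2]/u[2]
E
python3 - <<'E'
from h import *
s=ctrl.sense();print({k:np.round(v,3) for k,v in s.items()})
ims=[]
for n in("scene","top"):
    d=ctrl.get_image(n);print(n,np.round(d["eye"],3),np.array(d["orientation"]).round(3).tolist(),np.array(d["intrinsics"]).round(1).tolist())
    ims.append(d["pixels"])
    for q in("lock_pin","pin_grip","pin_rack","fixture_plate","locator_eye","tube_mid"):
        print(n,q,[(np.round(r["position"],1).tolist(),round(r["confidence"],2)) for r in ctrl.pinpoint(n,q)])
cv2.imwrite("pics/scene.png",cv2.resize(ims[0],(800,600)));cv2.imwrite("pics/top.png",cv2.resize(ims[1],(800,600)))
E
```

```text
{'clock': np.float64(0.0), 'q': array([-1.451,  0.478,  0.022,  1.556, -0.011,  1.109, -0.083]), 'joint_velocities': array([ 0.002,  0.   , -0.   , -0.001, -0.   ,  0.001, -0.001]), 'effort': array([-1.0000e-03, -5.9645e+01,  1.6080e+00, -2.8120e+01,  1.3000e-02,
        9.0000e-03, -0.0000e+00]), 'position': array([0.152, 0.657, 0.23 ]), 'tool_rot': array([-3.570e-01, -3.121e+00,  3.000e-03]), 'contact_force': array([-0.021,  0.675, -0.245]), 'wrist_torque': array([-0.024,  0.005, -0.012]), 'width': np.float64(0.999)}
scene [ 0.014 -0.455  0.654] [-2.08, 1.087, -0.517] [[411.1, 0.0, 252.5], [0.0, 411.1, 193.5], [0.0, 0.0, 1.0]]
scene lock_pin [([321.9, 284.4], 0.64), ([267.9, 290.5], 0.63), ([304.7, 240.2], 0.59)]
scene pin_grip [([273.5, 269.8], 0.86), ([311.4, 206.6], 0.77)]
scene pin_rack [([325.7, 286.6], 0.92)]
scene fixture_plate [([181.2, 183.5], 0.67)]
scene locator_eye [([188.6, 199.6], 0.66)]
scene tube_mid [([198.1, 158.2], 0.9), ([251.9, 222.8], 0.75)]
top [ 0.475 -0.117  1.129] [-2.164, 2.18, -0.052] [[474.4, 0.0, 257.4], [0.0, 474.4, 186.4], [0.0, 0.0, 1.0]]
top lock_pin [([312.3, 175.6], 0.63), ([351.8, 213.8], 0.61), ([317.3, 239.8], 0.54)]
top pin_grip [([355.4, 215.9], 0.72), ([317.4, 174.9], 0.63), ([321.8, 246.0], 0.61)]
top pin_rack [([351.0, 213.0], 0.68)]
top fixture_plate [([188.9, 199.5], 0.7)]
top locator_eye [([211.2, 223.4], 0.62)]
top tube_mid [([192.7, 176.2], 0.82), ([268.6, 195.8], 0.59)]
```

View pics/scene.png

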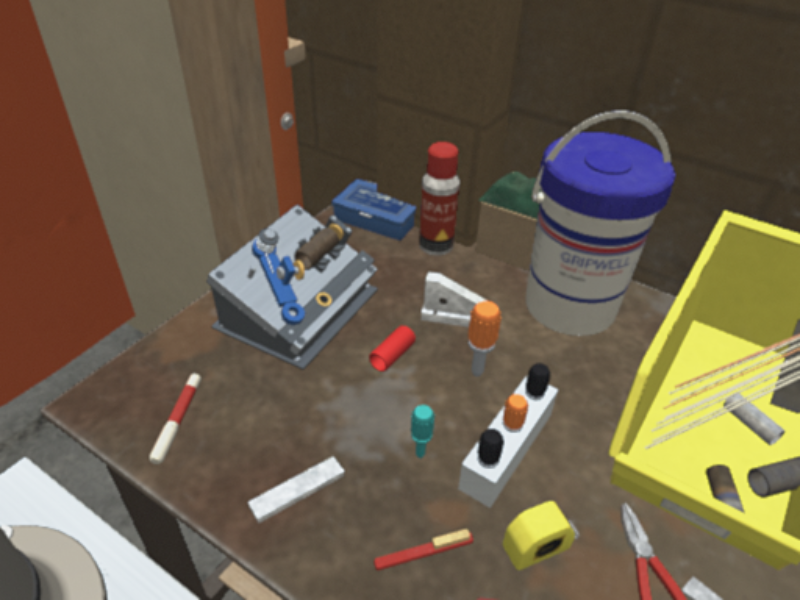

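View pics/top.png

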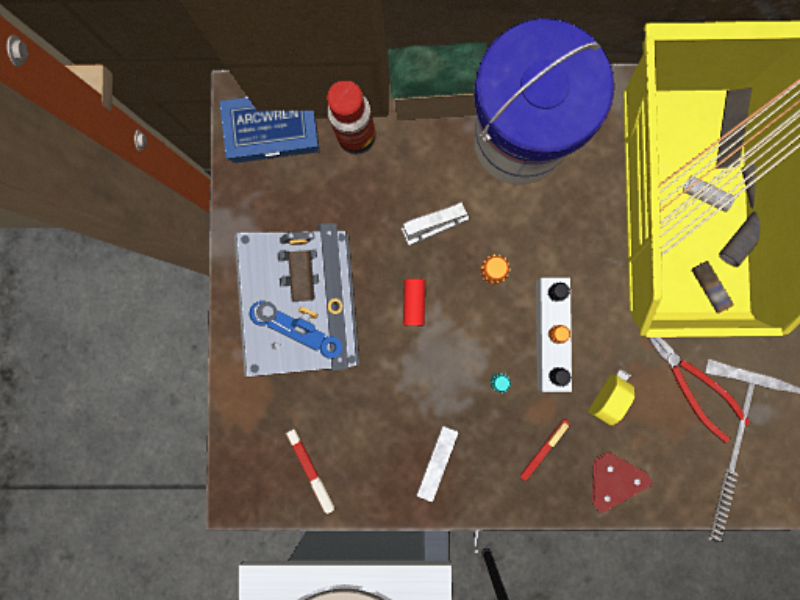

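Orange candidates: the large free-standing one (top 495,268; scene 484,325) and the small one in the rack's middle hole (top 560,334; scene 516,411). Turquoise is excluded and the smaller orange one fits, so it's the one in the rack. Next I'll confirm it in a crop and collect fixture features.

```bash
python3 - <<'E'
from h import *
a,K1,W1=cam("scene");b,K2,W2=cam("top")
def crop(im,x,y,w,h,s): return cv2.resize(im[y:y+h,x:x+w],None,fx=s,fy=s,interpolation=cv2.INTER_CUBIC)
# scene rack 280..370,180..330 ; fixture scene 130..245,125..235; top 148..232,140..245
out=np.zeros((600,800,3),np.uint8)
def put(im,x,y): out[y:y+im.shape[0],x:x+im.shape[1]]=im
put(crop(a,285,185,80,140,2),0,0)          # rack scene
put(crop(b,295,155,80,100,3),0,300)
put(crop(a,132,125,112,110,5)[:, :560],240,0)
cv2.imwrite("pics/c1.png",out)
cv2.imwrite("pics/c2.png",crop(b,146,140,90,105,5.7))
def T(p,q): return tri([ray(K1,W1,p),ray(K2,W2,q)])
for n,p,q in [("grip",None,None)]:
    pass
print("pinrack? ",T((325.7,286.6),(351,213)))
print("eye",T((188.6,199.6),(211.2,223.4)))
print("plate",T((181.2,183.5),(188.9,199.5)))
print("tube",T((198.1,158.2),(192.7,176.2)))
for p in ((330,263),(330,258)): print("grip",T(p,(358.4,213.8)))
for q in("lock_pin",):
  for n in("scene","top"):
    for r in ctrl.trace(n,q): print(n,np.round(r["rect"],1),round(r["confidence"],2), np.mean(np.argwhere(r["pixels"]),0)[::-1])
E
```

```text
pinrack?  (array([ 4.93507829e-01, -3.11105053e-01, -7.94282602e-06]), [np.float64(0.0017633926564510404), np.float64(0.001763392656451157)])
eye (array([0.4724313 , 0.01092226, 0.07232781]), [np.float64(0.002733156031589587), np.float64(0.002733156031589655)])
plate (array([0.52245874, 0.06930122, 0.05397442]), [np.float64(0.00411040110181218), np.float64(0.004110401101812167)])
tube (array([0.57019993, 0.05379152, 0.10313723]), [np.float64(0.0053037700532200934), np.float64(0.005303770053219897)])
grip (array([ 0.48946815, -0.312473  ,  0.07603564]), [np.float64(0.0002681631690855256), np.float64(0.00026816316908548213)])
grip (array([ 0.4893825 , -0.31032284,  0.08849108]), [np.float64(7.730380219045114e-05), np.float64(7.730380219035897e-05)])
scene [299.2 194.1 322.7 239.7] 0.87 [308.83993661 212.28684628]
scene [265.3 260.6 277.4 296.7] 0.7 [269.7617801 273.5078534]
scene [318.4 254.6 338.8 274.5] 0.53 [329.40880503 264.19496855]
top [316.2 235.7 330.8 253.5] 0.67 [320.38938053 244.57522124]
top [309.1 161.4 328.4 183.9] 0.53 [316.28015564 172.22957198]
top [347.8 208.6 364.6 221.6] 0.42 [357.16766467 213.5988024 ]
```

View pics/c1.png

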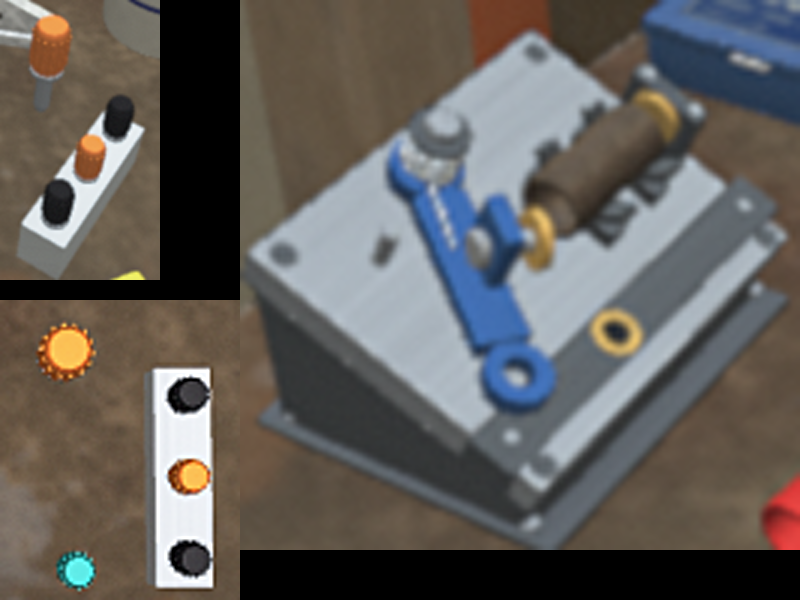

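View pics/c2.png

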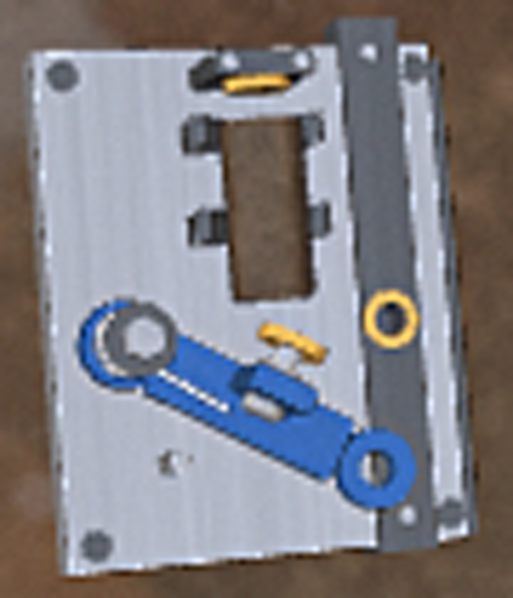

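Crop confirms it: the rack's middle pin (scene 330,263; top 358,214) is the smaller orange one. Fixture features are clear (bush scene ~207,191; top ~215,196). Now I'll fit the plate pose.

```bash
cat > fit.py <<'E'
from h import *
from scipy.optimize import least_squares
a,K1,W1=cam("scene");b,K2,W2=cam("top")
F={"bush":((615,332),(391,319)),"eye":((519,378),(377,467)),
"s1":((285,253),(97,546)),"s2":((535,50),(62,75)),"s3":((772,233),(415,68)),"s4":((543,466),(452,513)),"t1":((511,437),(408,514)),"t2":((743,203),(369,52))}
P={}
for k,(p,q) in F.items():
    P[k],r=tri([ray(K1,W1,(132+(p[0]-240)/5,125+p[1]/5)),ray(K2,W2,(146+q[0]/5.7,140+q[1]/5.7))])
    print(k,P[k].round(4),np.round(r[0],4))
pl=np.array([P[k] for k in("bush","s1","s2","s3","s4","t1","t2")])
c=pl.mean(0);n=np.linalg.svd(pl-c)[2][2];n*=np.sign(n[2]);print("n",n,"tilt",np.degrees(np.arccos(n[2])),"res",(pl-c)@n)
yd=np.arctan2(*(P["s1"]+P["s4"]-P["s2"]-P["s3"])[[1,0]]);yt=np.arctan2(*(P["t1"]-P["t2"])[[1,0]])
print("yaw of plate y (deg)",np.degrees([yd,yt]), "plate x horiz",np.degrees(np.arctan2(-n[1],-n[0]))) 
for k in("s1","s2","s3","s4"):pass
E
python3 fit.py
```

```text
bush [0.5326 0.0077 0.0543] 0.0002
eye [0.474  0.0114 0.068 ] 0.0001
s1 [0.4453 0.1124 0.1071] 0.0005
s2 [0.6243 0.1276 0.1079] 0.0001
s3 [ 0.635  -0.0027  0.0495] 0.0013
s4 [ 0.4553 -0.0159  0.0465] 0.0001
t1 [0.4552 0.0008 0.0541] 0.0001
t2 [0.6399 0.0162 0.0559] 0.0001
n [ 0.02463348 -0.42028608  0.90705722] tilt 24.89820276016203 res [-1.00143360e-03  7.66096790e-04 -5.32837868e-04  1.50684175e-03
 -1.63031653e-05 -2.04900240e-04 -5.17463667e-04]
yaw of plate y (deg) [-175.47073663 -175.23158687] plate x horiz 93.35433774696703
```

```bash
cat > plan.py <<'E'
from h import *
def down(az,tiltplate=False):
    r=np.array([np.cos(az),np.sin(az),0]);z=np.array([0,0,-1.]);return np.c_[np.cross(r,z),r,z]
def rows(legs,p=None,Rm=None):
    """legs: (target pos, target R, nrows); prints per-row twist/offset (offset in axes before the twist)"""
    s=ctrl.sense()
    if p is None:p=np.array(s["position"]);Rm=R.from_rotvec(s["tool_rot"]).as_matrix()
    tw=[];of=[]
    for P,Q,n in legs:
        w=R.from_matrix(Rm.T@Q).as_rotvec()/n;d=(np.array(P)-p)/n
        for i in range(n):
            of.append((Rm.T@d).round(4).tolist());tw.append(w.round(4).tolist());Rm=Rm@R.from_rotvec(w).as_matrix();p=p+d
    print("twist",tw);print("offset",of)
    return p,Rm
E
python3 - <<'E'
from plan import *
print(np.array(ctrl.get_image("wrist")["T_tool_cam"]).round(3))
rows([((.38,.25,.28),down(.45),8),((.46,-.02,.30),down(-.05),5)])
E
```

```text
[[-0.001 -0.962 -0.273  0.069]
 [ 1.    -0.001  0.     0.001]
 [-0.001 -0.273  0.962 -0.142]
 [ 0.     0.     0.     1.   ]]
twist [[0.0, -0.0, 0.1116], [0.0, -0.0, 0.1116], [0.0, -0.0, 0.1116], [0.0, -0.0, 0.1116], [0.0, -0.0, 0.1116], [0.0, -0.0, 0.1116], [0.0, -0.0, 0.1116], [0.0, -0.0, 0.1116], [0.0, 0.0, 0.1], [0.0, 0.0, 0.1], [0.0, 0.0, 0.1], [0.0, 0.0, 0.1], [0.0, 0.0, 0.1]]
offset [[-0.0392, -0.0432, -0.0061], [-0.0438, -0.0386, -0.0061], [-0.0478, -0.0335, -0.0061], [-0.0512, -0.0279, -0.0061], [-0.054, -0.022, -0.0061], [-0.0561, -0.0159, -0.0061], [-0.0576, -0.0095, -0.0061], [-0.0583, -0.0031, -0.0061], [-0.0556, -0.0091, -0.004], [-0.0562, -0.0035, -0.004], [-0.0563, 0.0021, -0.004], [-0.0558, 0.0078, -0.004], [-0.0547, 0.0133, -0.004]]
```

```bash
python3 -m creep '{"twist":[[0,0,0.112],[0,0,0.112],[0,0,0.112],[0,0,0.112],[0,0,0.112],[0,0,0.112],[0,0,0.112],[0,0,0.112],[0,0,0.1],[0,0,0.1]],"offset":[[-0.039,-0.043,-0.006],[-0.044,-0.039,-0.006],[-0.048,-0.034,-0.006],[-0.051,-0.028,-0.006],[-0.054,-0.022,-0.006],[-0.056,-0.016,-0.006],[-0.0575,-0.0095,-0.006],[-0.058,-0.003,-0.006],[-0.056,-0.006,-0.004],[-0.056,0.0,-0.004]],"grip":[0.05,0.05,0.05,0.05,0.05,0.05,0.05,0.05,0.05,0.05]}'
python3 - <<'E'
from plan import *
s=ctrl.sense();print(s["position"].round(4) if hasattr(s["position"],"round") else s["position"],s["clock"],np.round(s["q"],2))
im,K,W=cam("wrist");cv2.imwrite("pics/w1.png",cv2.resize(im,(800,600),interpolation=cv2.INTER_CUBIC))
print(K.tolist(),W.round(4).tolist());np.savez("w1.npz",K=K,W=W)
for q in("locator_eye","tube_mid","fixture_plate"): print(q,[(np.round(r["position"],1).tolist(),round(r["confidence"],2)) for r in ctrl.pinpoint("wrist",q)])
rows([((.46,-.02,.28),down(-.05),3),((.484,-.25,.20),down(-.45),4),((.487,-.311,.14),down(-.5),3)])
E
```

```text
clock: 2.3
position: [0.4171, 0.1418, 0.2878]
tool_rot: [1.935, 2.475, 0.002]
contact_force: [0.3, 0.0, -0.3]
width: 0.588
[0.4171 0.1418 0.2878] 2.3 [-0.95  0.    0.48  2.04 -0.    1.1  -0.22]
[[344.00735482615073, 0.0, 256.41409773717305], [0.0, 344.00735482615073, 190.36397596006734], [0.0, 0.0, 1.0]] [[0.9706, 0.2312, 0.0666, 0.4006], [0.2406, -0.9343, -0.2631, 0.2092], [0.0014, 0.2714, -0.9625, 0.4301], [0.0, 0.0, 0.0, 1.0]]
locator_eye [([276.1, 279.6], 0.68)]
tube_mid [([377.3, 284.7], 0.9)]
fixture_plate [([332.1, 241.8], 0.9)]
twist [[0.0002, -0.0003, 0.0983], [0.0002, -0.0003, 0.0983], [0.0002, -0.0003, 0.0983], [0.0, 0.0, 0.1], [0.0, 0.0, 0.1], [0.0, 0.0, 0.1], [0.0, 0.0, 0.1], [-0.0, 0.0, 0.0167], [-0.0, 0.0, 0.0167], [-0.0, 0.0, 0.0167]]
offset [[-0.0562, 0.0008, 0.0025], [-0.0559, 0.0063, 0.0025], [-0.055, 0.0118, 0.0025], [-0.0571, 0.0089, 0.02], [-0.056, 0.0145, 0.02], [-0.0542, 0.02, 0.02], [-0.052, 0.0254, 0.02], [-0.0179, 0.0097, 0.02], [-0.0177, 0.01, 0.02], [-0.0175, 0.0103, 0.02]]
```

View pics/w1.png

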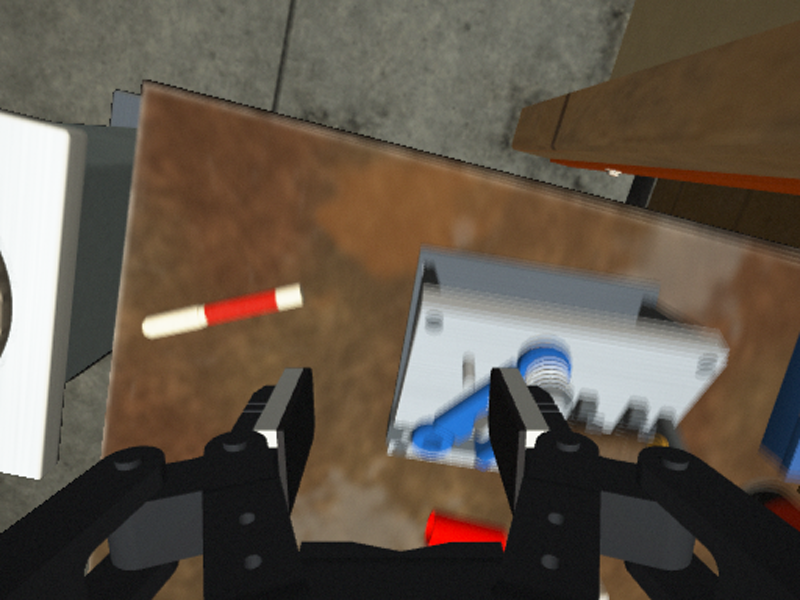

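The picture shows the fixture partly hidden by the fingers, with the eye around (432,438). It is blurred because the arm was still moving. On to the rack.

```bash
python3 -m creep '{"twist":[[0,0,0.098],[0,0,0.098],[0,0,0.098],[0,0,0.1],[0,0,0.1],[0,0,0.1],[0,0,0.1],[0,0,0.017],[0,0,0.017],[0,0,0.017]],"offset":[[-0.056,0.001,0.0025],[-0.056,0.006,0.0025],[-0.055,0.012,0.0025],[-0.057,0.009,0.02],[-0.056,0.0145,0.02],[-0.054,0.02,0.02],[-0.052,0.0255,0.02],[-0.018,0.0095,0.02],[-0.0175,0.01,0.02],[-0.0175,0.0105,0.02]],"grip":[0.05,0.05,0.05,0.05,0.05,0.05,0.05,0.05,0.05,0.05]}'
python3 - <<'E'
from plan import *
im,K,W=cam("wrist");im,K,W=cam("wrist")
s=ctrl.sense();print(s["position"],s["clock"])
b,K2,W2=cam("top");a,K1,W1=cam("scene")
for r in ctrl.pinpoint("wrist","pin_grip"):
    p=r["position"];P,e=tri([ray(K,W,p),ray(K2,W2,(357.8,213.7)),ray(K1,W1,(330,262))]);o,v=ray(K,W,p);print(np.round(p,1),round(r["confidence"],2),P.round(4),np.round(e,4),"at z=.075:",(o+v*(.075-o[2])/v[2]).round(4))
im=im.copy()
for z in(.05,.075,.094):
    cv2.circle(im,tuple(int(t) for t in proj(K,W,(.4895,-.3115,z))),2,(0,255,0),-1)
cv2.imwrite("pics/w2.png",cv2.resize(im,(800,600)))
E
```

```text
clock: 3.75
position: [0.4897, -0.3084, 0.1382]
tool_rot: [-2.697, -1.609, -0.0]
contact_force: [0.1, -0.3, 0.2]
width: 0.583
[ 0.48796541 -0.30940671  0.13741675] 3.85
[264.1 208.7] 0.74 [ 0.4911 -0.3116  0.0763] [0.0013 0.0013 0.0003] at z=.075: [ 0.4921 -0.3125  0.075 ]
[105.6 139.8] 0.65 [ 0.4697 -0.2857  0.1239] [0.0528 0.0255 0.0372] at z=.075: [ 0.4301 -0.2299  0.075 ]
```

View pics/w2.png

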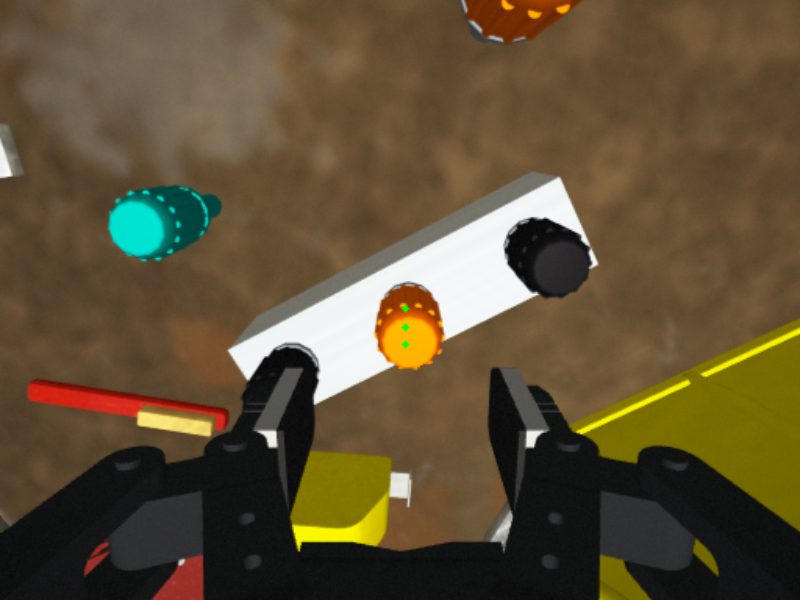

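The dots lie on the orange pin at (407,328), and the neighbouring pins are clear of the fingers' path. Descending and gripping.

```bash
python3 - <<'E'
from plan import *
rows([((.4905,-.312,.0565),down(-.53),4)])
E
```

```text
twist [[-0.0001, -0.0002, 0.0086], [-0.0001, -0.0002, 0.0086], [-0.0001, -0.0002, 0.0086], [-0.0001, -0.0002, 0.0086]]
offset [[-0.0007, 0.0007, 0.0208], [-0.0007, 0.0007, 0.0208], [-0.0007, 0.0007, 0.0208], [-0.0006, 0.0007, 0.0208]]
```

```bash
python3 -m creep '{"twist":[[0,0,0.008],[0,0,0.008],[0,0,0.008],[0,0,0],[0,0,0],[0,0,0],[0,0,0],[0,0,0],[0,0,0],[0,0,0]],"offset":[[-0.0007,0.0007,0.027],[-0.0007,0.0007,0.027],[-0.0007,0.0007,0.026],[0,0,0],[0,0,0],[0,0,0],[0,0,0],[0,0,0],[0,0,0],[0,0,0]],"grip":[0.05,0.05,0.05,0.05,0,0,0,0,0,0]}'
python3 - <<'E'
from plan import *
# plate frame
az=np.radians(184.7);t=np.radians(25)
y=np.array([np.cos(az),np.sin(az),0]);xh=np.array([y[1],-y[0],0]);x=xh*np.cos(t)+np.array([0,0,np.sin(t)]);n=np.cross(x,y)
print(x,y,n)
P=dict(bush=(.5326,.0077,.0543),eye=(.474,.0114,.068),s1=(.4453,.1124,.1071),s2=(.6243,.1276,.1079),s3=(.635,-.0027,.0495),s4=(.4553,-.0159,.0465),t1=(.4552,.0008,.0541),t2=(.6399,.0162,.0559))
for k,v in P.items():
    d=np.array(v)-P["bush"];print(k,np.round([d@x,d@y,d@n],4))
# pivot via bolt pixel
from h import *
a,K1,W1=cam("scene");b,K2,W2=cam("top")
p,e=tri([ray(K1,W1,(132+200/5,125+130/5)),ray(K2,W2,(146+142/5.7,140+338/5.7))]);d=p-P["bush"];print("bolt",np.round([d@x,d@y,d@n],4),e)
p,e=tri([ray(K1,W1,(132+(518-240)/5,125+373/5)),ray(K2,W2,(146+377/5.7,140+468/5.7))]);d=p-P["bush"];print("eye",p,np.round([d@x,d@y,d@n],4),e)
E
```

```text
clock: 5.25
position: [0.4903, -0.3127, 0.0615]
tool_rot: [2.718, 1.573, 0.003]
contact_force: [-0.7, 2.8, 7.2]
width: 0.272
[-0.07426151  0.90326022  0.42261826] [-0.99663739 -0.08193851  0.        ] [ 0.03462871 -0.42119716  0.90630779]
bush [0. 0. 0.]
eye [0.0135 0.0581 0.0088]
s1 [0.1234 0.0784 0.0007]
s2 [ 0.1241 -0.1012  0.0013]
s3 [-0.019  -0.1012  0.0036]
s4 [-0.0189  0.079   0.0002]
t1 [-0.0006  0.0777  0.    ]
t2 [ 0.0004 -0.1076  0.0016]
bolt [0.1098 0.0038 0.0383] [np.float64(7.224055030695663e-05), np.float64(7.224055030678864e-05)]
eye [0.47351304 0.01106336 0.07139954] [0.0147 0.0586 0.012 ] [np.float64(2.545662646003456e-05), np.float64(2.545662646001479e-05)]
```

```bash
cat >> plan.py <<'E'
az=np.radians(184.7);t=np.radians(25)
yp=np.array([np.cos(az),np.sin(az),0]);xp=np.array([yp[1],-yp[0],0])*np.cos(t)+np.array([0,0,np.sin(t)]);n=np.cross(xp,yp)
PR=np.c_[xp,yp,n];TR=np.c_[xp,-yp,-n]
B=np.array((.5326,.0077,.0543)) # bush top, plate coords (-60,-3.8,20) mm
def w(x,y,z): return B+PR@(np.array([x+60,y+3.8,z-20])/1000)   # plate mm -> world m
def pc(P): return (PR.T@(np.asarray(P)-B))*1000+[-60,-3.8,20]
E
python3 - <<'E'
from plan import *
s=ctrl.sense();p=s["position"]
print(w(-45.5,54.8,34.5))
rows([((p[0],p[1],.155),down(-.524),3),(w(-45.5,54.8,34.5+40+51.5),TR,7)])
E
```

```text
[0.47362237 0.00988832 0.07356943]
twist [[0.0008, -0.0004, 0.0008], [0.0008, -0.0004, 0.0008], [0.0008, -0.0004, 0.0008], [0.0189, 0.0604, -0.0852], [0.0189, 0.0604, -0.0852], [0.0189, 0.0604, -0.0852], [0.0189, 0.0604, -0.0852], [0.0189, 0.0604, -0.0852], [0.0189, 0.0604, -0.0852], [0.0189, 0.0604, -0.0852]]
offset [[0.0, 0.0001, -0.0312], [0.0, 0.0, -0.0312], [0.0, 0.0, -0.0312], [0.0342, -0.022, -0.0002], [0.0359, -0.019, 0.0023], [0.0371, -0.0158, 0.0048], [0.038, -0.0125, 0.0074], [0.0384, -0.0091, 0.0099], [0.0383, -0.0056, 0.0123], [0.0378, -0.0021, 0.0147]]
```

```bash
python3 -m creep '{"twist":[[0,0,0],[0,0,0],[0,0,0],[0.019,0.0605,-0.085],[0.019,0.0605,-0.085],[0.019,0.0605,-0.085],[0.019,0.0605,-0.085],[0.019,0.0605,-0.085],[0.019,0.0605,-0.085],[0.019,0.0605,-0.085]],"offset":[[0,0,-0.031],[0,0,-0.031],[0,0,-0.031],[0.034,-0.022,0],[0.036,-0.019,0.0025],[0.037,-0.016,0.005],[0.038,-0.0125,0.0075],[0.0385,-0.009,0.01],[0.0385,-0.0055,0.0125],[0.038,-0.002,0.0145]],"grip":[0,0,0,0,0,0,0,0,0,0]}'
cat > look.py <<'E'
from plan import *
import sys
def look(tag=None):
    ctrl.get_image("wrist");ctrl.get_image("wrist")
    s=ctrl.sense();Rt=R.from_rotvec(s["tool_rot"]).as_matrix();p=np.array(s["position"])
    print("t",s["clock"],"pos",p.round(4),"plate tcp mm",pc(p).round(1),"rot err(tool)",R.from_matrix(Rt.T@TR).as_rotvec().round(3),"F plate",(PR.T@np.array(s["contact_force"])).round(1),"w",round(float(s["width"]),3))
    C={};pp={}
    for c in("scene","top"):
        im,K,W=cam(c);C[c]=(im,K,W)
        for q in("lock_pin","locator_eye","pin_grip","tube_mid"):
            pp[c,q]=[r["position"] for r in ctrl.pinpoint(c,q)]
    for q in("lock_pin","locator_eye","pin_grip","tube_mid"):
        for u in pp["scene",q]:
            for v in pp["top",q]:
                P,e=tri([ray(*C["scene"][1:],u),ray(*C["top"][1:],v)])
                if e[0]<.006: print(q,np.round(u,1),np.round(v,1),P.round(4),"plate",pc(P).round(1),"e",round(e[0]*1e3,1))
    return C,p,Rt
E
python3 - <<'E'
from look import *
C,p,Rt=look()
im,K,W=C["scene"];a=im.copy();k=6
o=np.zeros((600,800,3),np.uint8)
x0,y0=140,100;o[:, :]=cv2.resize(a[y0:y0+100,x0:x0+133],(800,600),interpolation=cv2.INTER_CUBIC)
nose=p+Rt[:,2]*.0515
for P,c in((nose,(0,255,0)),(w(-45.5,54.8,34.5),(0,0,255)),(w(-60,-3.8,20),(255,0,255))):
    u=proj(K,W,P);cv2.circle(o,(int((u[0]-x0)*6),int((u[1]-y0)*6)),4,c,-1)
cv2.imwrite("pics/s3.png",o)
E
```

```text
clock: 6.6
position: [0.4752, -0.0271, 0.1545]
tool_rot: [-1.886, -2.055, -0.422]
contact_force: [1.6, 0.9, -0.9]
width: 0.272
t 6.7 pos [ 0.4748 -0.0247  0.1541] plate tcp mm [-42.8  56.5 122.1] rot err(tool) [-0.003 -0.004  0.006] F plate [-0.8  0.4 -1.5] w 0.27
lock_pin [305.6 237.3] [314.4 177.4] [ 0.5767 -0.223   0.0105] plate [-290.1  -28.8   79. ] e 0.7
locator_eye [188.7 199.3] [213.6 221. ] [0.4754 0.0084 0.0723] plate [-47.5  53.2  34. ] e 0.9
pin_grip [313.8 206.3] [317.5 174.1] [ 0.5777 -0.225   0.1008] plate [-253.9  -29.7  161.7] e 3.8
pin_grip [202.6 173.9] [225.2 223.6] [ 0.4735 -0.0302  0.1598] plate [-45.2  58.2 129.6] e 4.9
tube_mid [251.2 221.5] [269.9 192.8] [ 0.5377 -0.1142  0.0268] plate [-182.1    1.2   46.6] e 4.9
```

View pics/s3.png

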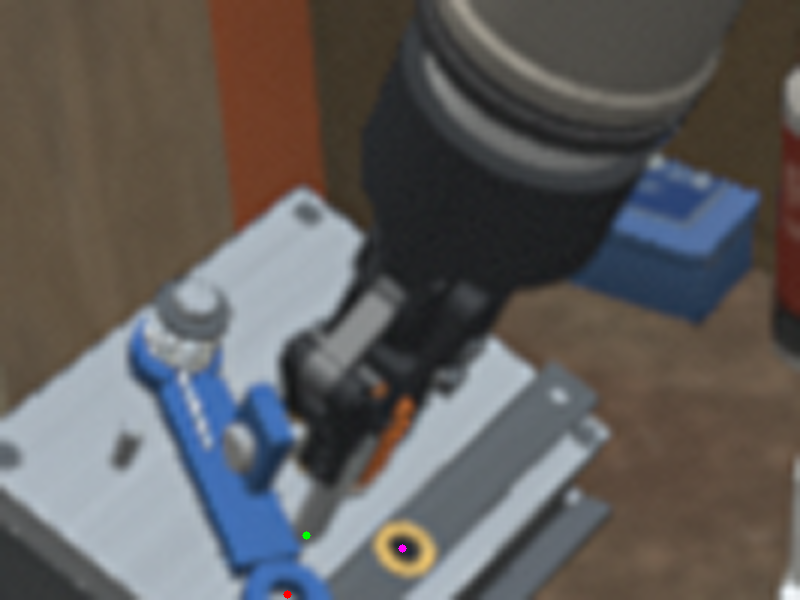

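The nose prediction (green, 306,536) falls on the visible tip, and the red mark is on the eye. Moving 3 mm sideways, then down into the eye.

```bash
python3 -m creep '{"twist":[[0,0,0],[0,0,0],[0,0,0],[0,0,0],[0,0,0],[0,0,0],[0,0,0],[0,0,0],[0,0,0],[0,0,0]],"offset":[[-0.0016,0.0013,0.01],[-0.0016,0.0012,0.01],[0,0,0.008],[0,0,0.004],[0,0,0.003],[0,0,0.003],[0,0,0.003],[0,0,0.003],[0,0,0.002],[0,0,0]],"grip":[0,0,0,0,0,0,0,0,0,0]}'
python3 - <<'E'
from look import *
C,p,Rt=look()
o=np.zeros((600,800,3),np.uint8)
im,K,W=C["scene"];o[:, :400]=cv2.resize(im[150:225,165:215],(400,600),interpolation=cv2.INTER_CUBIC)
im,K,W=cam("wrist");o[:300,400:]=cv2.resize(im,(400,300))
im=C["top"][0];o[300:,400:]=cv2.resize(im[170:245,160:260],(400,300),interpolation=cv2.INTER_CUBIC)
cv2.imwrite("pics/s4.png",o)
E
```

```text
clock: 8.45
position: [0.4767, -0.0106, 0.1108]
tool_rot: [-1.888, -2.052, -0.42]
contact_force: [2.4, 3.5, -0.7]
width: 0.269
t 8.55 pos [ 0.4766 -0.0107  0.1108] plate tcp mm [-48.6  53.6  77. ] rot err(tool) [-0.001 -0.002  0.001] F plate [ 2.2 -2.6 -3.1] w 0.272
lock_pin [268.2 293. ] [316. 240.] [ 0.4282 -0.2261 -0.0144] plate [-292.4  119.4   52.6] e 1.6
lock_pin [185.1 200.5] [210.  220.5] [0.4758 0.0184 0.0633] plate [-42.4  51.9  21.7] e 2.0
lock_pin [304.4 241. ] [313.1 173.2] [ 0.5876 -0.2199 -0.0128] plate [-298.   -39.9   56.9] e 3.4
locator_eye [189.6 203.1] [212.9 219.9] [0.4784 0.0111 0.0577] plate [-51.5  50.   19.8] e 0.1
pin_grip [272.8 270.5] [319.3 245.6] [ 0.4217 -0.2298  0.0644] plate [-262.   126.2  125.4] e 3.5
pin_grip [194.4 184.1] [218.  221.9] [ 0.475  -0.0089  0.1227] plate [-41.8  54.9  87. ] e 1.7
tube_mid [251.6 222.1] [267.1 192.8] [ 0.5399 -0.1102  0.0206] plate [-181.3   -1.4   39.4] e 1.8
tube_mid [198.5 157.7] [189.  174.8] [0.5754 0.0608 0.0984] plate [  3.4 -50.8  39.1] e 2.8
```

View pics/s4.png

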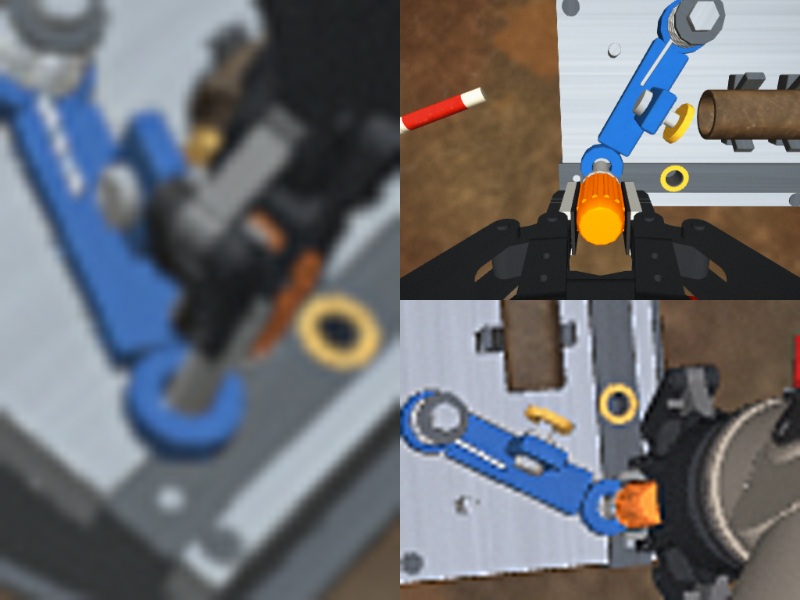

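The nose stands in the eye (top crop 605,505; scene crop 195,395), with contact forces around 4 N. Now I'll swing the arm along its arc towards shut.

```bash
python3 -m creep '{"twist":[[0,0,0],[0,0,0],[0,0,0],[0,0,0],[0,0,0],[0,0,0],[0,0,0],[0,0,0],[0,0,0],[0,0,0]],"offset":[[-0.0012,0.0067,0],[-0.0027,0.0063,0],[-0.0024,0.0066,0],[-0.0019,0.0066,0],[-0.0015,0.0068,0],[-0.001,0.0069,0],[-0.0007,0.0068,0],[-0.0002,0.0069,0],[0,0,0],[0,0,0]],"grip":[0,0,0,0,0,0,0,0,0,0]}'
python3 - <<'E'
from look import *
C,p,Rt=look()
o=np.zeros((600,800,3),np.uint8)
im,K,W=C["scene"];o[:, :400]=cv2.resize(im[135:210,170:220],(400,600),interpolation=cv2.INTER_CUBIC)
im,K,W=cam("wrist");o[:300,400:]=cv2.resize(im,(400,300))
im=C["top"][0];o[300:,400:]=cv2.resize(im[150:225,160:260],(400,300),interpolation=cv2.INTER_CUBIC)
cv2.imwrite("pics/s5.png",o)
E
```

```text
clock: 10.35
position: [0.5305, -0.0175, 0.1056]
tool_rot: [-1.889, -2.052, -0.419]
contact_force: [-1.7, 1.7, -1.7]
width: 0.273
t 10.45 pos [ 0.5304 -0.0175  0.1057] plate tcp mm [-60.9   0.4  77.1] rot err(tool) [-0.001 -0.001  0.   ] F plate [-0.1  2.4 -2.3] w 0.266
lock_pin [206.3 190. ] [217.4 196.6] [0.5289 0.0024 0.0636] plate [-60.6   0.3  30.6] e 2.9
locator_eye [211.6 191.1] [219.7 198.6] [ 0.5274 -0.0071  0.0663] plate [-67.9   2.6  36.9] e 2.2
pin_grip [271.1 270.2] [320.7 244. ] [ 0.4232 -0.2298  0.0638] plate [-262.4  124.7  124.9] e 0.3
pin_grip [218.5 176.1] [223.6 194.8] [ 0.5342 -0.0212  0.1104] plate [-62.5  -3.   83.1] e 3.5
tube_mid [203.8 155.3] [190.9 171.6] [0.5833 0.0541 0.1033] plate [ -1.1 -58.1  46.6] e 0.6
```

View pics/s5.png

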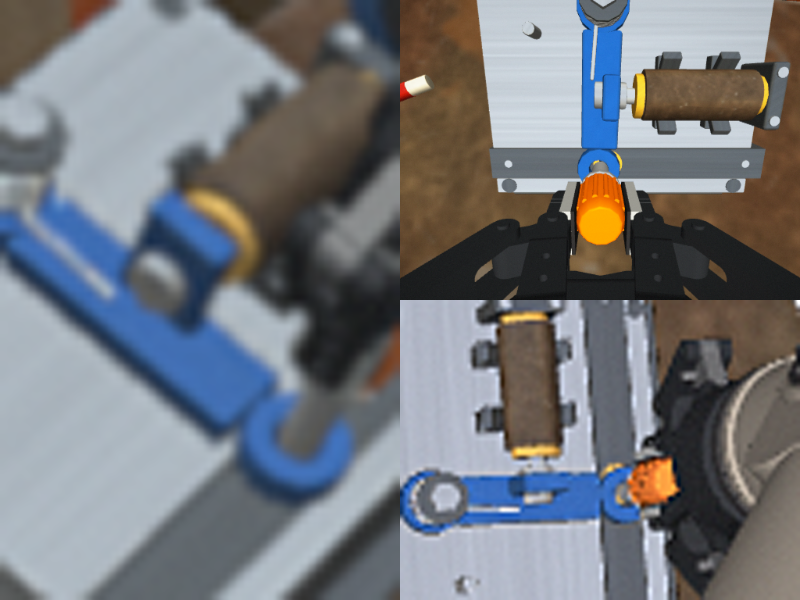

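The arm is nearly shut and the tube is at the stop (plate y about -58). The bush rim peeks out beyond the ring on the stop side (wrist crop 618,158). Shifting 4 mm and feeling downwards.

```bash
python3 -m creep '{"twist":[[0,0,0],[0,0,0],[0,0,0],[0,0,0],[0,0,0],[0,0,0],[0,0,0],[0,0,0],[0,0,0],[0,0,0]],"offset":[[0.0002,0.002,0],[0.0002,0.0022,0],[0,0,0.002],[0,0,0.002],[0,0,0.002],[0,0,0.0015],[0,0,0.0015],[0,0,0.001],[0,0,0],[0,0,0]],"grip":[0,0,0,0,0,0,0,0,0,0]}'
python3 - <<'E'
from plan import *
s=ctrl.sense();print(pc(s["position"]).round(2),(PR.T@np.array(s["contact_force"])).round(1),s["wrist_torque"])
E
```

```text
clock: 12.25
position: [0.5343, -0.0126, 0.0968]
tool_rot: [-1.889, -2.052, -0.419]
contact_force: [-4.9, -1.5, -0.5]
width: 0.275
[-60.52  -3.84  67.18] [-1.2  5.  -0. ] [-0.75920848  1.08365299  0.55381808]
```

It dropped through: the nose is about 4 mm below the plate face with no axial force. Continuing gently.

```bash
python3 -m creep '{"twist":[[0,0,0],[0,0,0],[0,0,0],[0,0,0],[0,0,0],[0,0,0],[0,0,0],[0,0,0],[0,0,0],[0,0,0]],"offset":[[0,0,0.0015],[0,0,0.0015],[0,0,0.0015],[0,0,0.0015],[0,0,0.0015],[0,0,0.0015],[0,0,0.0015],[0,0,0.0015],[0,0,0],[0,0,0]],"grip":[0,0,0,0,0,0,0,0,0,0]}'
python3 - <<'E'
from plan import *
s=ctrl.sense();print(pc(s["position"]).round(2),(PR.T@np.array(s["contact_force"])).round(1),s["wrist_torque"])
E
```

```text
clock: 13.5
position: [0.5343, -0.0074, 0.0859]
tool_rot: [-1.89, -2.053, -0.419]
contact_force: [0.9, -2.7, -0.3]
width: 0.274
[-60.39  -4.25  55.08] [-2.6 -0.6  1. ] [-0.96233367 -0.09898996 -0.06988339]
```

```bash
python3 -m creep '{"twist":[[0,0,0],[0,0,0],[0,0,0],[0,0,0],[0,0,0],[0,0,0],[0,0,0],[0,0,0],[0,0,0],[0,0,0]],"offset":[[0,0,0.0015],[0,0,0.0015],[0,0,0.0015],[0,0,0.0015],[0,0,0.0015],[0,0,0.001],[0,0,0.001],[0,0,0.0005],[0,0,0],[0,0,0]],"grip":[0,0,0,0,0,0,0,0,0,0]}'
python3 - <<'E'
from plan import *
s=ctrl.sense();print(pc(s["position"]).round(2),(PR.T@np.array(s["contact_force"])).round(1),s["wrist_torque"])
E
```

```text
clock: 14.75
position: [0.5339, -0.0033, 0.0771]
tool_rot: [-1.89, -2.052, -0.42]
contact_force: [3.1, -4.2, 5.0]
width: 0.271
[-60.42  -4.19  45.39] [-1.9 -2.7  6.4] [-0.8500813  -0.54090149 -0.20967836]
```

```bash
python3 -m creep '{"twist":[[0,0,0],[0,0,0],[0,0,0],[0,0,0],[0,0,0],[0,0,0],[0,0,0],[0,0,0],[0,0,0],[0,0,0]],"offset":[[0,0,0.0005],[0,0,0.0005],[0,0,0.0005],[0,0,0.0005],[0,0,0.0005],[0,0,0],[0,0,0],[0,0,0],[0,0,0],[0,0,0]],"grip":[0,0,0,0,0,0,0,0,0,0]}'
python3 - <<'E'
from look import *
s=ctrl.sense();print(pc(s["position"]).round(2),(PR.T@np.array(s["contact_force"])).round(1),s["wrist_torque"])
C,p,Rt=look()
o=np.zeros((600,800,3),np.uint8)
im,K,W=C["scene"];o[:, :400]=cv2.resize(im[135:210,170:220],(400,600),interpolation=cv2.INTER_CUBIC)
im,K,W=cam("wrist");o[:300,400:]=cv2.resize(im,(400,300))
im=C["top"][0];o[300:,400:]=cv2.resize(im[150:225,160:260],(400,300),interpolation=cv2.INTER_CUBIC)
cv2.imwrite("pics/s6.png",o)
E
```

```text
clock: 16.0
position: [0.5341, -0.0033, 0.0768]
tool_rot: [-1.89, -2.052, -0.422]
contact_force: [-2.5, -9.1, 23.0]
width: 0.268
[-60.58  -4.39  45.06] [ 1.7  3.3 24.6] [-0.05429537  0.6702878   0.40035642]
t 16.1 pos [ 0.5341 -0.0033  0.0768] plate tcp mm [-60.5  -4.4  45.1] rot err(tool) [ 0.001 -0.002  0.   ] F plate [ 1.7  2.7 24.3] w 0.272
lock_pin [306.2 238.8] [313.  176.6] [ 0.5802 -0.2218  0.0019] plate [-293.   -32.4   70.8] e 0.8
lock_pin [201.6 196.8] [208.  197.6] [0.5309 0.025  0.0305] plate [-54.3  -3.5  -8.9] e 0.9
locator_eye [206.8 191. ] [216.1 194.4] [0.5344 0.0062 0.0549] plate [-61.2  -5.5  21.2] e 2.8
pin_grip [271.5 268.2] [319.3 246.9] [ 0.4191 -0.2286  0.0727] plate [-257.2  128.6  132.3] e 3.2
pin_grip [213.4 182.4] [217.2 195.9] [ 0.5338 -0.0054  0.0858] plate [-58.6  -3.9  54.1] e 4.4
tube_mid [201.4 157.5] [191.8 173.1] [0.5788 0.0546 0.0996] plate [ -1.9 -53.7  42.9] e 3.0
```

View pics/s6.png

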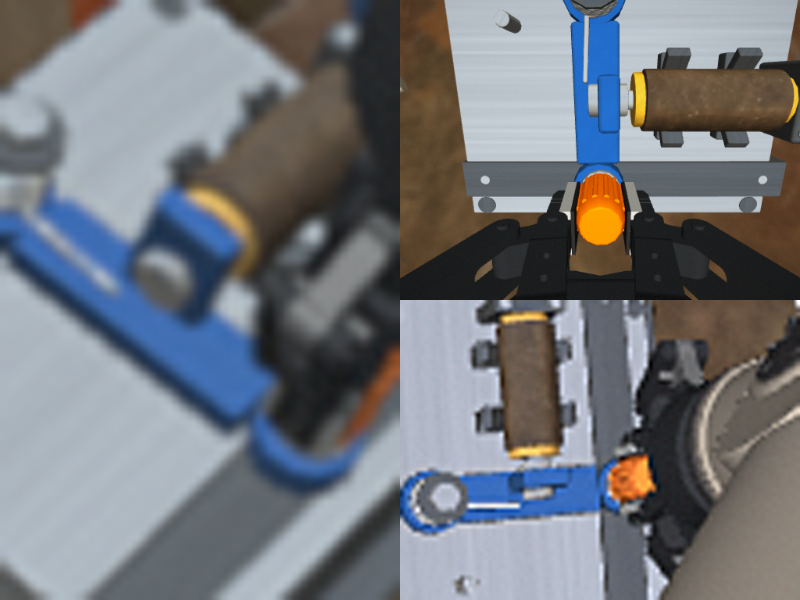

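The collar is seated: force rises to 24 N without further travel, and the arm is square. Relax, release, back off.

```bash
python3 -m creep '{"twist":[[0,0,0],[0,0,0],[0,0,0],[0,0,0],[0,0,0],[0,0,0],[0,0,0],[0,0,0],[0,0,0],[0,0,0]],"offset":[[0,0,-0.002],[0,0,0],[0,0,0],[0,0,0],[0,0,0],[0,0,0],[0,0,-0.015],[0,0,-0.025],[0,0,-0.035],[0,0,-0.045]],"grip":[0,0.045,0.045,0.045,0.045,0.045,0.045,0.045,0.045,0.045]}'
python3 -m creep '{"twist":[[0,0,0],[0,0,0],[0,0,0],[0,0,0],[0,0,0],[0,0,0],[0,0,0],[0,0,0],[0,0,0],[0,0,0]],"offset":[[-0.03,-0.02,-0.01],[-0.04,-0.02,0],[-0.04,-0.02,0],[0,0,0],[0,0,0],[0,0,0],[0,0,0],[0,0,0],[0,0,0],[0,0,0]],"grip":[0.045,0.045,0.045,0.045,0.045,0.045,0.045,0.045,0.045,0.045]}'
python3 - <<'E'
from look import *
C,p,Rt=look()
o=np.zeros((600,800,3),np.uint8)
im,K,W=C["scene"];o[:, :400]=cv2.resize(im[120:210,160:220],(400,600),interpolation=cv2.INTER_CUBIC)
for P,c in((w(-60,-4,74.5+4),(0,255,0)),(w(-60,-4,38.5),(0,0,255))):
    u=proj(K,W,P);cv2.circle(o,(int((u[0]-160)*400/60),int((u[1]-120)*600/90)),4,c,-1)
im,K,W=cam("wrist");o[:300,400:]=cv2.resize(im,(400,300))
im=C["top"][0];o[300:,400:]=cv2.resize(im[150:225,160:260],(400,300),interpolation=cv2.INTER_CUBIC)
cv2.imwrite("pics/s7.png",o)
E
```

```text
clock: 17.9
position: [0.5374, -0.0542, 0.1867]
tool_rot: [-1.889, -2.052, -0.418]
contact_force: [0.7, 0.2, 0.1]
width: 0.528
clock: 19.15
position: [0.4866, -0.162, 0.1477]
tool_rot: [-1.889, -2.052, -0.419]
contact_force: [0.6, -0.1, 0.3]
width: 0.527
t 19.25 pos [ 0.4866 -0.1621  0.1477] plate tcp mm [-170.5   56.   174.6] rot err(tool) [-0.001 -0.001  0.   ] F plate [-0.2  0.1 -0.5] w 0.526
lock_pin [268.9 293.1] [317.9 241.2] [ 0.4254 -0.2296 -0.0085] plate [-292.9  122.5   59.4] e 2.0
lock_pin [201.9 198. ] [211.5 197.2] [0.5298 0.0192 0.0307] plate [-59.4  -1.9  -6.4] e 2.2
locator_eye [205.8 191.5] [215.  196.3] [0.5309 0.0078 0.0551] plate [-59.5  -2.1  20.7] e 1.6
pin_grip [310.8 204. ] [315.3 171.8] [ 0.5818 -0.2185  0.1005] plate [-248.5  -34.3  158.9] e 1.7
pin_grip [271.7 269.8] [318.1 246.6] [ 0.42   -0.2276  0.0665] plate [-259.   127.7  126.3] e 4.3
pin_grip [212.1 180.9] [219.4 197.3] [ 0.5288 -0.0094  0.0952] plate [-57.8   1.4  64.2] e 2.1
tube_mid [253.1 219.7] [265.2 192.8] [ 0.5416 -0.1086  0.0256] plate [-177.9   -3.2   43.3] e 1.6
tube_mid [201.9 153. ] [190.9 174.2] [0.5763 0.0525 0.1145] plate [  2.7 -51.   57.2] e 1.0
```

View pics/s7.png

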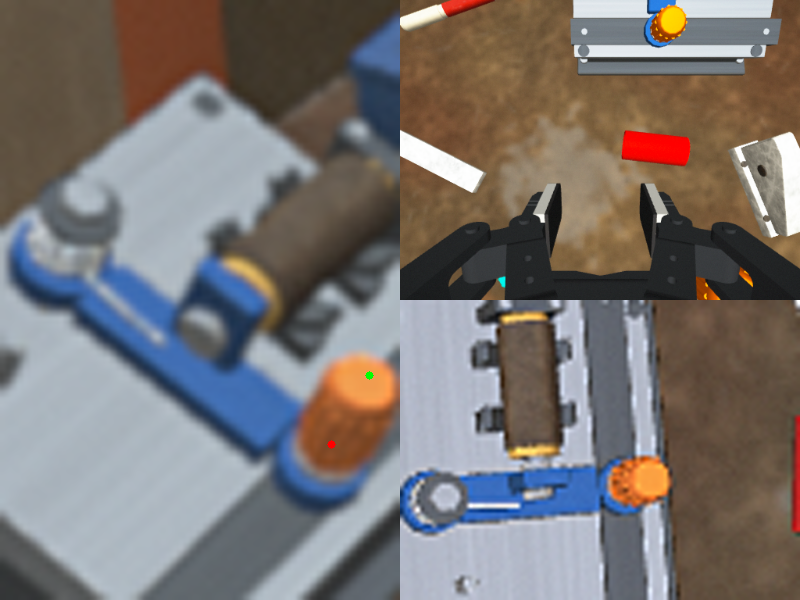

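```bash
python3 -c "
from rig import ctrl
print(ctrl.finish_job(), ctrl.sense()['clock'])"
```

```text
the job is handed in; nothing more can be done
the job is handed in; nothing more can be done
```

I took the small orange lock pin from the rack's middle hole, put its nose in the eye and swung the arm shut. I found the bush at about plate y = -4 mm and pressed the pin home. It is released, the gripper is well clear, and the job was handed in at about 19.5 s on the robot's clock. The largest pressing force I read was about 25 N.

**Checks that agreed**
- **Collar:** it sits on the arm. The pressing force rose without further travel, and the TCP was at plate z 45 mm.
- **Nose:** after release the networks put it at plate (-59, -2, -6.4) mm, against a home depth of -5.5 mm.
- **Arm and tube:** in the last picture the arm is square across the plate. The tube lies in its vees between the plunger and the end stop.

**Check that disagreed**
- **Tube position:** the network readings of tube_mid scattered. I got plate y -58 mm right after the swing, then -54 mm with the pin home and (3, -51, 57) mm at the end. That last reading is outside the required range. I took the later ones as noise because the pictures show the tube unmoved and touching the stop, and I did not measure it again.

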